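Latch the incubator lid shut

ROBOT

A 7-joint arm with a two-finger parallel gripper is mounted at the origin on the work surface. World frame = base frame: x ahead of the robot, y to its left, z up, the work surface at z = 0. Lengths are in mm, angles in rad, forces in N, time in s.
With the tool pointing down it reaches from about 400 to 875 mm from the base axis. Payload 4.4 kg.
Tool frame: the origin (TCP) lies at the very end of the fingers, on their centre line; the grasp point (between the pads) lies 19 mm behind it; z points along the fingers, y is the line along which they close (so a half turn about z gives the same grasp; the last joint's range is limited). The gripper opens to 85 mm and grips with 20 to 120 N. Pads are 22 mm wide; open, the fingers measure 114 mm over their backs; the gripper's body (76 mm by 85 mm) begins 54 mm behind the grasp point. The pads swing forward as they close: fully open they stand 13 mm farther back than shut.
Start: joints at [-1.361, 0.628, 0.038, 1.517, -0.027, 0.996, -0.02], TCP at [176.981, 625.456, 231.313] pointing down, gripper open.
Joint ranges: [-3.06, 3.06], [-0.37, 2.12], [-1.25, 1.32], [0.18, 2.47], [-1.1, 4.24], [0.23, 1.98], [-2.94, 2.94]. Speed limits (rad/s): [2.57, 2.57, 3.14, 3.14, 3.14, 3.14, 3.14].

INTERFACE

Orientations are given as [roll, pitch, yaw] about the fixed x, y, z axes, in that order (R = Rz(yaw) Ry(pitch) Rx(roll)).
In Python, from cell import ctrl gives the robot as it stands.
- The arm moves only by the tool jog_arm, never from a script. Its argument "plan" is a list of rows, each an object of numbers: "tx", "ty", "tz": the shift along the tool's x, y, z as a fraction of full scale; "wx", "wy", "wz": the turn, a rotation vector about the tool's x, y, z as a fraction of full scale; "claw": the closure, from 0 (fully open) to 1 (shut). In form: [{"tx": .., "ty": .., "tz": .., "wx": .., "wy": .., "wz": .., "claw": ..}, ...]. A call has 1 to 12 rows; each row is the pose to reach, as a shift and turn from the pose commanded when the call began, along the tool's axes at that moment; what a row does not reach only later rows make up. Full scale, the value 1, is 300 mm for a shift and 90 degrees for a turn. A row lasts 1/10 s, in which the tool goes at most 50 mm and 8.59 degrees, less where a joint would pass 70% of its speed; a pose out of reach is approached as far as the arm can. A call with a number of a shift or a turn outside -1 to 1 is refused whole. A call with a gripper value outside its range is refused whole. The fingers move at their own pace and stop on an object; the grip force is fixed at half the most. Time passes only in rows, so rows that repeat a pose let the fingers close. It gives the time, the measured TCP pose, the force, the opening and the grip force at its end, in the units of the state.
- ctrl.read_state(): the state, without advancing time (a new reading comes with each control period).
- ctrl.get_image(name): name is "scene" or "top" or "wrist"; returns a dict with "img" (480x640x3 uint8, red, green, blue), "depth" (480x640 float32, mm along the optical axis (not along the pixel's ray), 0 where there is no reading), "fx", "fy", "cx", "cy" (pixels), "distortion" ([k1, k2, p1, p2, k3] as OpenCV has them; the pictures are not rectified), "position" and "orientation" of the camera in the world; the wrist camera has in their place "hand_eye" (4x4, takes a point from camera to tool coordinates, whose origin is the TCP and whose axes are the flange's). Camera axes: x right, y down, z forward; pixel columns grow to the right and rows downward; lengths in mm; the calibration is good to about 2 mm. A picture is of the moment at which its call begins: read the wrist's pose just before it.
- ctrl.finish_job(): hands the job in; it is judged then, once.
Trained networks look in a picture, given as the dict that the camera call returned (one of the last four; its "shot" number tells which), for a name from the list of things; names that differ only in an ending like _2 or _b are one class to them, and where a whole thing is asked for, a point or a joint stands for the part that bears it (a point fixed in the world has none). Each returns a list of dicts, best first, with "score" (0 to 1); they miss things now and then, are a little off and sometimes report something else, mostly with a low value. They report only what shows in the picture. A call takes as long as a camera call.
- ctrl.trace(picture, thing): "pixels" (480x640 bool, what is visible of it) and "extent" ([centre column, centre row, width, height] in pixels, round what is visible of it).
The state is a dict: "clock": time; "qpos": joint angles; "qd": joint speeds; "tau": joint torques, N m; "eef_pos": TCP position; "tool_rot": TCP orientation; "force": force on the tool from outside, world axes, zero at the start; "torque": the same for the moment, N m; "width": finger opening in mm; "gripper_force": force on a finger pad.
Only numpy, scipy, OpenCV 4.12 (cv2) and the standard library are available. Lean on these libraries where they do the work, as an engineer would, in place of code of your own. Each camera call takes 0.05 s, during which the arm holds its last target. There are 200 camera calls.

TASK

The lid of the small incubator stands ajar on its springy seal. Hook the draw latch's loop over the keeper on the lid while the lever is still up, then press the lever fully down over centre so that it holds the lid shut, and let go. Leave the bottle, the tip box and the beaker where they stand.

Things in the scene. Friction and masses are not known exactly. Their poses are not given: they have to be found in the camera images.
- case: White incubator, heavy and fixed: 260 mm deep (x), 240 wide (y), 124 high, with a white lid on top to 172. Origin: centre of its underside; x points to its rear, away from the robot. Its front is upright to 50 mm height, then slopes back and up at 40 degrees to the lid's top. The draw latch sits on this slope, mid-width.
- latch_base (a point): Steel base of the draw latch, fixed on the slope. Origin on the slope's surface below the lever's pivot. Axes: x up the slope (towards keeper and lid hinge), y along the width (to the left when looking along x), z square out of the slope, so 40 degrees from vertical, leaning to the front. All latch parts move in its x-z plane. The slope reaches 100 mm below and 90 mm above it.
- keeper (a point): Dark steel hook on the lid's slope; axes as latch_base, turning with the lid. Origin on the lid's surface: 48 mm up from latch_base's when shut; ajar 7 mm farther up, 6 mm farther out. 22 mm wide: wall x -10 to -4, z to 33 mm; lip at the wall's top to x -0.5, z 28.5 to 33; floor block behind, x to 14, z to 15.5. Hooked crossbar: behind the wall, under the lip, centre x 0 (slack: to 14), z 19 to 25 mm.
- lever_pivot (a point): Axis (along y) of the lever's pivot, 20 mm out of the slope above the latch_base origin.
- lever_tip (a point): Tip of the flat steel lever (24 mm wide, 30 at the tip, 5 thick), 88 mm from its pivot. The loop is hinged on the lever 22 mm from the lever's pivot, between pivot and tip, so moving the crossbar carries the lever along. Lever and loop stay where they are left (pivot friction, about 0.6 N at the tip).
- loop_bar (a point): Middle of the loop's crossbar: dark steel, 8 mm thick, along y, with ball ends 12 mm thick, 56 mm over the balls. It can be gripped across the two balls and turns easily in that grip. Its two arms (6 mm thick, at y = +-20 mm) run 70 mm to the loop's hinge on the lever. The keeper fits between the arms.
- bail_mid (a point): Middle of the crossbar of the incubator's carrying bail: a fixed arch of 16 mm round tube, legs on both sides of the incubator (y = +-128 mm), crossbar along y about 140 mm above the keeper and 15 mm behind it. It blocks a gripper held vertically over the keeper; a tool tilted 28 to 45 degrees, leaning to the front (towards latch_base's z), reaches in under it.
- lever (a joint): Lever angle, rad: 0 fully down on its stop (tip points down the slope, dipping 10 degrees below it), 1.4 lever stands about square to the slope, 2.1 stop, tip leaning to the keeper. Over centre at about 0.2. With the loop hooked, pressing it down takes about 2 to 5 N near the tip as the seal is squeezed; past centre it snaps down and stays.
- loop (a joint): Angle of the loop against the lever, rad. The direction from the loop's hinge to the crossbar, from latch_base's x (0) towards its z (1.57), is loop - lever + 0.05.
- lid (a joint): Lid opening, rad, about its hinge along the rear edge, 147 mm from the keeper: about 0.06 when ajar on the springy seal, 0 when shut. It springs open again unless latched (shutting it takes about 35 N at the keeper).
- wash_bottle: White bottle, 68 mm across, 170 mm high, standing beside the incubator; origin at the centre of its underside. Leave alone.
- tip_box: Grey and white box 85 x 122 x 67 mm high beside the incubator; origin at the centre of its underside. Leave alone.
- beaker: Steel beaker, 80 mm across, 95 mm high, beside the incubator; origin at the centre of its underside. Leave alone.

How it is judged:
By the outcome, as a careful person would: the job done as asked, in the order asked, and still so for the second after the job is handed in, with the robot touching nothing.
It also fails if it takes over 51 s, if anything falls off the work surface, if the arm or the gripper's body presses on something with over 40 N, if the wrist force passes 120 N, or if a joint passes its speed limit or range.

## Working session

There is one attempt and no reset: what is moved stays moved. The work goes in short steps, Python scripts to look and compute and a tool call to move; the robot and the scene stay as the last step left them, time stands still between calls to the robot, and variables do not carry over. Pictures are saved under pics/ and viewed, at most 10 in all, crops included, and the job is handed in when it is done.

Besides the shell and the picture viewer there is one more tool, called as name(argument=value, ...), one argument or row to a line, values as JSON. jog_arm: Moves the arm, as the interface text tells. Shift numbers are shares of 300 mm and turn numbers shares of 90 degrees, none past 1 either way. Its arguments: {"type":"object","properties":{"plan":{"type":"array"}},"required":["plan"]}

```bash
mkdir -p pics
cat > h.py <<'E'
import numpy as np, cv2
from scipy.spatial.transform import Rotation as R
from cell import ctrl
def cam(p, st=None):
    if 'hand_eye' in p:
        T=np.eye(4);T[:3,:3]=Rm(st['tool_rot']);T[:3,3]=st['eef_pos'];return T@np.array(p['hand_eye'])
    T=np.eye(4);T[:3,:3]=Rm(p['orientation']);T[:3,3]=p['position'];return T
def Rm(o):
    o=np.array(o,float)
    if o.shape==(3,3):return o
    return R.from_euler('xyz',o).as_matrix()
def pts(p,mask,T,mind=50):
    m=mask&(p['depth']>mind);v,u=np.nonzero(m);d=p['depth'][m]
    K=np.array([[p['fx'],0,p['cx']],[0,p['fy'],p['cy']],[0,0,1]])
    if len(u)==0:return np.zeros((0,3))
    n=cv2.undistortPoints(np.c_[u,v].astype(float).reshape(-1,1,2),K,np.array(p['distortion'],float)).reshape(-1,2)
    return (np.c_[n*d[:,None],d])@T[:3,:3].T+T[:3,3]
def save(p,n,crop=None,s=1):
    im=p['img'][:,:,::-1]
    if crop:im=im[crop[1]:crop[3],crop[0]:crop[2]]
    cv2.imwrite('pics/'+n,cv2.resize(im,None,fx=s,fy=s))
E
python3 - <<'E'
from h import *
st=ctrl.read_state();print({k:st[k] for k in('clock','eef_pos','tool_rot','width','force')})
ims=[]
for n in('scene','top'):
    p=ctrl.get_image(n);ims.append(p['img']);T=cam(p);print(n,p['position'],p['orientation'],p['fx'])
    for t in('case','latch_base','keeper','lever_tip','loop_bar','bail_mid','wash_bottle','tip_box','beaker'):
        r=ctrl.trace(p,t)
        if r:
            q=pts(p,r[0]['pixels'],T)
            print(t,round(r[0]['score'],2),np.round(r[0]['extent']),len(q),np.round(np.median(q,0)) if len(q) else '', np.round(np.percentile(q,[2,98],axis=0)).tolist() if len(q) else '')
cv2.imwrite('pics/a.png',cv2.resize(np.vstack(ims)[:,:,::-1],None,fx=.62,fy=.62))
E
```

```text
{'clock': 0.0, 'eef_pos': array([176.84314185, 624.85252617, 230.4092936 ]), 'tool_rot': array([-3.13974094e+00,  2.44194822e-05,  2.86574041e+00]), 'width': 85.85676914423904, 'force': array([ 0.70514599,  0.56458678, -0.37642361])}
scene [1099.48360573  570.06923999 1107.28580602] [-2.53537598 -0.00721575  2.46154115] 456.9880002087258
case 0.62 [315. 229. 128. 164.] 10529 [685.  75. 168.] [[527.0, -86.0, 7.0], [790.0, 176.0, 307.0]]
latch_base 0.5 [314. 232. 132. 160.] 10377 [685.  73. 170.] [[529.0, -84.0, 16.0], [790.0, 176.0, 307.0]]
keeper 0.97 [297. 241.  96.  97.] 5541 [709.  49. 174.] [[608.0, -85.0, 132.0], [787.0, 154.0, 181.0]]
lever_tip 0.91 [352. 209.  38.  39.] 378 [537.  60. 147.] [[406.0, -59.0, -2.0], [583.0, 85.0, 206.0]]
loop_bar 0.44 [353. 206.  11.  19.] 92 [538.  58. 201.] [[406.0, -66.0, -3.0], [549.0, 86.0, 208.0]]
bail_mid 0.97 [314. 230. 124. 159.] 10159 [686.  75. 169.] [[530.0, -80.0, 20.0], [790.0, 176.0, 307.0]]
wash_bottle 0.6 [360. 319.  33.  47.] 900 [715. 283. 114.] [[678.0, 250.0, 15.0], [733.0, 306.0, 171.0]]
tip_box 0.93 [287. 186.  41.  32.] 70
[... 404 characters left out ...]
30. 144.] 13101 [634.  42. 169.] [[513.0, -83.0, 51.0], [777.0, 167.0, 309.0]]
keeper 0.79 [359. 236. 122. 101.] 6813 [700.  32. 174.] [[608.0, -83.0, 143.0], [782.0, 148.0, 182.0]]
lever_tip 0.69 [334. 302.  25.  42.] 634 [540.  60. 142.] [[496.0, 36.0, 79.0], [586.0, 82.0, 206.0]]
bail_mid 0.67 [350. 257. 136. 141.] 12979 [634.  42. 169.] [[513.0, -82.0, 53.0], [776.0, 167.0, 309.0]]
wash_bottle 0.74 [255. 225.  28.  34.] 765 [690. 265. 117.] [[668.0, 242.0, 23.0], [730.0, 301.0, 172.0]]
tip_box 0.95 [433. 303.  57.  40.] 1930 [ 579. -175.   66.] [[536.0, -238.0, -0.0], [623.0, -120.0, 71.0]]
beaker 0.64 [230. 213.  29.  37.] 903 [735. 357.  49.] [[687.0, 311.0, 1.0], [761.0, 383.0, 97.0]]
```

View pics/a.png

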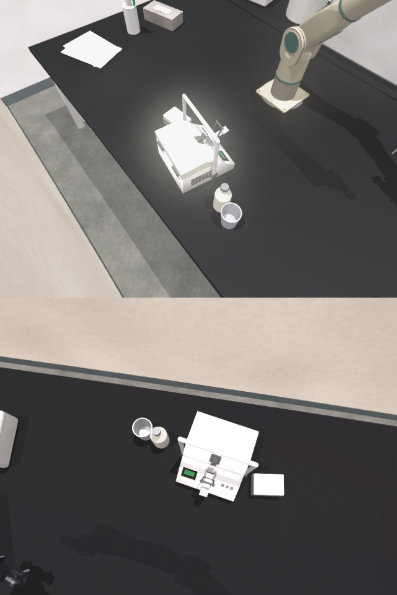

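Run:
```python
from h import *
P=[]
for n in('scene','top'):
    p=ctrl.get_image(n);T=cam(p);q=pts(p,np.ones((480,640),bool),T)
    q=q[(q[:,0]>450)&(q[:,0]<850)&(q[:,1]>-140)&(q[:,1]<230)]
    t=q[(q[:,2]>166)&(q[:,2]<190)&(q[:,0]>600)];
    r=cv2.minAreaRect(np.float32(t[:,:2]));print(n,len(t),r)
    b=q[(q[:,2]>285)&(q[:,2]<325)];vx=cv2.fitLine(np.float32(b[:,:2]),cv2.DIST_HUBER,0,.01,.01).ravel()
    s=(b[:,:2]-vx[2:])@vx[:2];print('bail',len(b),vx,np.degrees(np.arctan2(vx[1],vx[0])),s.min(),s.max(),np.median(b[:,2]), vx[2:]+vx[:2]*(s.min()+s.max())/2)
    c=q[q[:,2]>12];u=c[(c[:,2]<280)&((c[:,1]<170))]
    P.append(q)
np.save('P.npy',np.vstack(P))
p=ctrl.get_image('top');save(p,'b.png',(270,170,440,330),4.5)
```

```text
scene 4338 ((690.0480346679688, 36.870452880859375), (265.5735168457031, 174.92230224609375), 79.80308532714844)
bail 699 [1.7290457e-01 9.8493856e-01 6.3637018e+02 5.7139248e+01] 80.04326 -149.31074283605167 123.0182293761089 306.2533071085338 [634.09713041  44.1909927 ]
top 5375 ((692.0538330078125, 33.489593505859375), (265.15155029296875, 175.35145568847656), 80.07643127441406)
bail 1100 [1.7457442e-01 9.8464400e-01 6.3138763e+02 4.3118698e+01] 79.946106 -134.22767510562008 136.65509483279894 307.1172711266584 [631.59951697  44.31377025]
```

View pics/b.png

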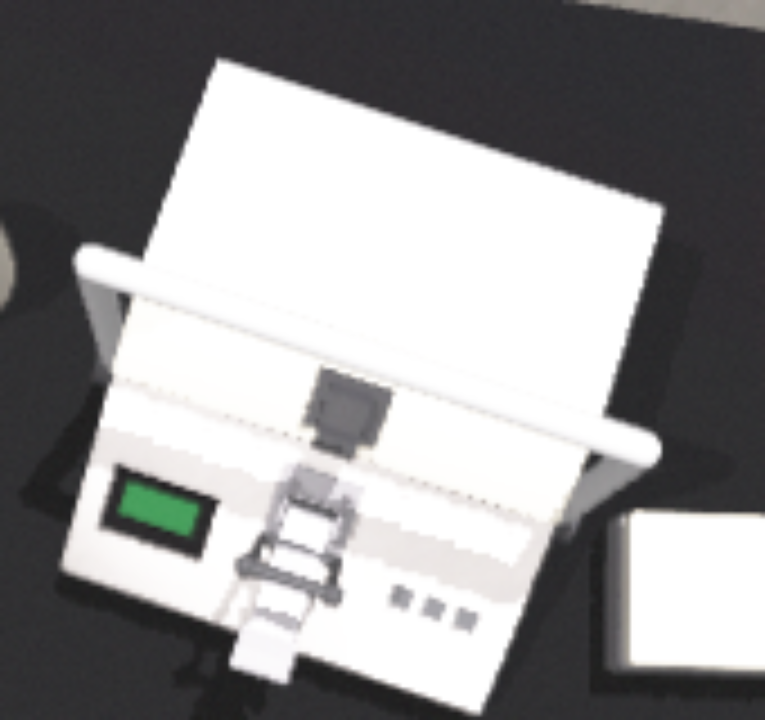

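Run:
```python
from h import *
q=np.load('P.npy');Rz=R.from_euler('z',-10,degrees=True).as_matrix();c=q@Rz
c[:,1]-=154
for y0,y1 in((60,110),(-110,-60)):
  s=c[(c[:,1]>y0)&(c[:,1]<y1)&(c[:,2]>10)]
  for x0 in range(480,790,15):
    m=s[(s[:,0]>=x0)&(s[:,0]<x0+15)]
    if len(m):print(x0+7,len(m),np.round(np.percentile(m[:,2],[5,50,95])),end=' ')
  print('rear',np.percentile(s[:,0],[0.5,99.5]))
s=c[(c[:,2]>100)&(c[:,2]<180)&(c[:,0]>650)];print('y',np.percentile(s[:,1],[.5,99.5]))
for n in(1,):
  s=c[(abs(c[:,1])<34)&(c[:,2]>10)&(c[:,2]<280)]
  np.save('mid.npy',s)
s=c[(c[:,1]>40)&(c[:,1]<110)&(c[:,2]>60)&(c[:,2]<120)];print(np.polyfit(s[:,0],s[:,2],1))
```

```text
502 149 [29. 53. 60.] 517 176 [57. 65. 72.] 532 201 [73. 81. 89.] 547 208 [ 86.  95. 100.] 562 187 [ 98. 102. 108.] 577 178 [107. 115. 122.] 592 191 [120. 125. 145.] 607 378 [144. 153. 309.] 622 408 [156. 165. 310.] 637 104 [165. 171. 177.] 652 212 [176. 179. 182.] 667 251 [174. 178. 181.] 682 246 [174. 177. 180.] 697 259 [173. 176. 179.] 712 247 [172. 175. 178.] 727 250 [171. 174. 177.] 742 252 [170. 173. 176.] 757 423 [ 26. 156. 174.] 772 15 [127. 130. 133.] rear [500.11939544 763.98120776]
502 114 [20. 53. 60.] 517 157 [58. 66. 72.] 532 178 [71. 78. 88.] 547 194 [85. 91. 97.] 562 197 [ 96. 103. 110.] 577 202 [109. 115. 122.] 592 202 [121. 125. 145.] 607 367 [145. 154. 309.] 622 394 [156. 165. 309.] 637 85 [164. 169. 179.] 652 196 [176. 179. 182.] 667 232 [174. 178. 182.] 682 229 [174. 177. 180.] 697 232 [173. 176. 179.] 712 233 [172. 175. 179.] 727 228 [171. 174. 177.] 742 229 [170. 173. 176.] 757 334 [ 26. 169. 175.] 772 14 [127. 131. 133.] rear [499.92519849 763.82848649]
y [-120.28489187  119.0221762 ]
[ 0.08846587 41.6524631 ]
```

Run:
```python
from h import *
q=np.load('P.npy');Rz=R.from_euler('z',-10,degrees=True).as_matrix();c=q@Rz
b=c[(c[:,2]>295)&(c[:,2]<320)];print('bail x',np.percentile(b[:,0],[2,20,50,80,98]),np.percentile(b[:,1],[0,100]))
c=c-[577.6,154,114.3]; a=np.radians(40)
u=c[:,0]*np.cos(a)+c[:,2]*np.sin(a);w=-c[:,0]*np.sin(a)+c[:,2]*np.cos(a)
m=(w>4)&(w<160)&(abs(c[:,1])<36)&(u>-130)&(u<90)
im=np.full((560,720,3),255,np.uint8)
for U,W,Y in zip(u[m],w[m],c[m,1]):
    col=(0,0,200) if abs(Y)<16 else ((200,0,0) if abs(Y)<24 else (0,160,0))
    cv2.circle(im,(int(400+3*U),int(520-3*W)),2,col,-1)
for g in range(-120,91,30):cv2.line(im,(400+3*g,0),(400+3*g,560),(200,200,200),1)
for g in range(0,160,30):cv2.line(im,(0,520-3*g),(720,520-3*g),(200,200,200),1)
cv2.circle(im,(400,520-60),6,(0,0,0),1)
cv2.imwrite('pics/c.png',im)
```

```text
bail x [607.75704314 610.62761406 615.34320994 619.89997566 622.71017315] [ 17.46276667 288.75679776]
```

View pics/c.png

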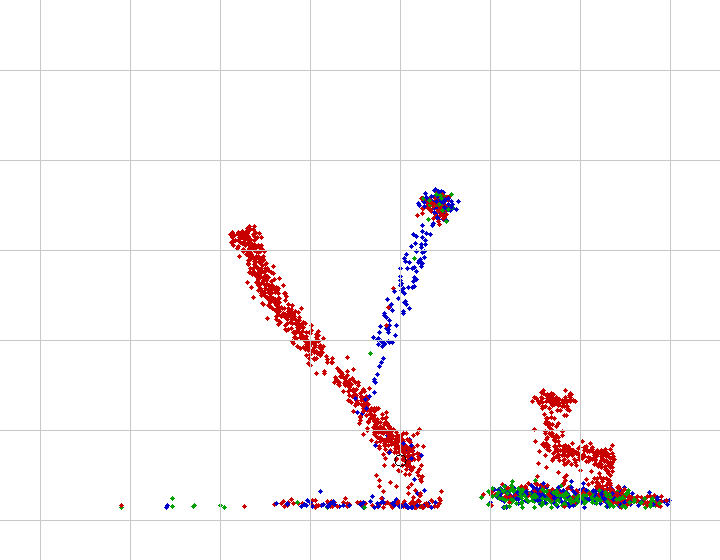

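```bash
cat >> h.py <<'E'
Rz=R.from_euler('z',-10,degrees=True).as_matrix(); A=np.radians(40)
XL=Rz@[np.cos(A),0,np.sin(A)]; ZL=Rz@[-np.sin(A),0,np.cos(A)]; YL=Rz@[0,1,0]
O=Rz@[577.6,154,114.3]; ML=np.c_[XL,YL,ZL]
def L2W(u,y,w): return O+ML@[u,y,w]
def W2L(p): return (np.asarray(p)-O)@ML
def Rtool(t=40):
    t=np.radians(t); return Rz@np.c_[[-np.cos(t),0,-np.sin(t)],[0,1,0],[np.sin(t),0,-np.cos(t)]]
def rows(p,Rt):
    s=ctrl.read_state();R0=Rm(s['tool_rot']);d=R0.T@(np.asarray(p)-s['eef_pos'])
    w=R.from_matrix(R0.T@Rt).as_rotvec()
    print('clock',round(s['clock'],2),'t',np.round(d/300,3),'w',np.round(w/(np.pi/2),3),'lat',np.round(W2L(s['eef_pos']),1))
E
python3 - <<'E'
from h import *
print(L2W(13,0,175));rows(L2W(13,0,175),Rtool())
E
```

```text
[494.59517332  69.16522465 256.71401647]
clock 1.15 t [-1.524 -1.496 -0.085] w [-0.023 -0.444 -0.062] lat [-316.9  492.7  418.7]
```

jog_arm(
  plan=[
    {"tx":-0.98,"ty":-0.95,"tz":-0.15,"claw":0},
    {"tx":-0.98,"ty":-0.95,"tz":-0.15,"claw":0},
    {"tx":-0.98,"ty":-0.95,"tz":-0.15,"claw":0},
    {"tx":-0.98,"ty":-0.95,"tz":-0.15,"claw":0},
    {"tx":-0.98,"ty":-0.95,"tz":-0.15,"claw":0},
    {"tx":-0.98,"ty":-0.95,"tz":-0.15,"claw":0},
    {"tx":-0.98,"ty":-0.95,"tz":-0.15,"claw":0},
    {"tx":-0.98,"ty":-0.95,"tz":-0.15,"claw":0},
    {"tx":-0.98,"ty":-0.95,"tz":-0.15,"claw":0},
  ],
)

```text
invalid input at $.plan[0]: expected keys tx, ty, tz, wx, wy, wz, claw
```

Run:
```python
from h import *
rows(L2W(13,0,175),Rtool())
```

```text
clock 1.15 t [-1.524 -1.496 -0.085] w [-0.023 -0.444 -0.062] lat [-316.9  492.7  418.7]
```

jog_arm(
  plan=[
    {"tx":-0.98,"ty":-0.95,"tz":-0.15,"wx":0,"wy":0,"wz":0,"claw":0},
    {"tx":-0.98,"ty":-0.95,"tz":-0.15,"wx":0,"wy":0,"wz":0,"claw":0},
    {"tx":-0.98,"ty":-0.95,"tz":-0.15,"wx":0,"wy":0,"wz":0,"claw":0},
    {"tx":-0.98,"ty":-0.95,"tz":-0.15,"wx":0,"wy":0,"wz":0,"claw":0},
    {"tx":-0.98,"ty":-0.95,"tz":-0.15,"wx":0,"wy":0,"wz":0,"claw":0},
    {"tx":-0.98,"ty":-0.95,"tz":-0.15,"wx":0,"wy":0,"wz":0,"claw":0},
    {"tx":-0.98,"ty":-0.95,"tz":-0.15,"wx":0,"wy":0,"wz":0,"claw":0},
    {"tx":-0.98,"ty":-0.95,"tz":-0.15,"wx":0,"wy":0,"wz":0,"claw":0},
    {"tx":-0.98,"ty":-0.95,"tz":-0.15,"wx":0,"wy":0,"wz":0,"claw":0},
  ],
)

```text
clock: 2.05
eef_pos: [385.4, 265.6, 277.2]
tool_rot: [-3.141, 0.003, 2.857]
force: [0.1, 0.5, 0.6]
width: 85.3
gripper_force: 0.0
```

Run:
```python
from h import *
rows(L2W(13,0,175),Rtool())
```

```text
clock 2.05 t [-0.533 -0.526  0.07 ] w [-0.025 -0.442 -0.067] lat [-82.3 174.5 281.7]
```

jog_arm(
  plan=[
    {"tx":-0.53,"ty":-0.52,"tz":0.0,"wx":-0.02,"wy":-0.44,"wz":-0.07,"claw":0},
    {"tx":-0.53,"ty":-0.52,"tz":0.0,"wx":-0.02,"wy":-0.44,"wz":-0.07,"claw":0},
    {"tx":-0.53,"ty":-0.52,"tz":0.0,"wx":-0.02,"wy":-0.44,"wz":-0.07,"claw":0},
    {"tx":-0.53,"ty":-0.52,"tz":0.0,"wx":-0.02,"wy":-0.44,"wz":-0.07,"claw":0},
    {"tx":-0.53,"ty":-0.52,"tz":0.0,"wx":-0.02,"wy":-0.44,"wz":-0.07,"claw":0},
    {"tx":-0.53,"ty":-0.52,"tz":0.07,"wx":-0.02,"wy":-0.44,"wz":-0.07,"claw":0},
    {"tx":-0.53,"ty":-0.52,"tz":0.07,"wx":-0.02,"wy":-0.44,"wz":-0.07,"claw":0},
    {"tx":-0.53,"ty":-0.52,"tz":0.07,"wx":-0.02,"wy":-0.44,"wz":-0.07,"claw":0},
  ],
)

```text
clock: 2.85
eef_pos: [492.2, 72.9, 264.6]
tool_rot: [-3.078, 0.655, 2.977]
force: [0.2, -1.0, -0.3]
width: 85.4
gripper_force: 0.0
```

```bash
cat > plot.py <<'E'
from h import *
import sys
st=ctrl.read_state();p=ctrl.get_image('wrist');T=cam(p,st)
q=pts(p,np.ones((480,640),bool),T,30);l=W2L(q);q=q[::2];l=l[::2]
m=(l[:,2]>-10)&(l[:,2]<170)&(abs(l[:,1])<40)&(l[:,0]>-130)&(l[:,0]<100)
im=np.full((560,720,3),255,np.uint8)
for U,Y,W in l[m]:
    col=(0,0,200) if abs(Y)<16 else ((200,0,0) if abs(Y)<24 else (0,160,0))
    cv2.circle(im,(int(400+3*U),int(520-3*W)),1,col,-1)
for g in range(-120,101,20):cv2.line(im,(400+3*g,0),(400+3*g,560),(200,200,200),1)
for g in range(0,170,20):cv2.line(im,(0,520-3*g),(720,520-3*g),(200,200,200),1)
cv2.imwrite('pics/tmp.png',np.hstack([cv2.resize(im,(440,342)),cv2.resize(p['img'][:,:,::-1],(360,342))]))
b=l[(abs(l[:,1])<40)&(l[:,2]>85)&(l[:,0]>-10)]
if len(b):print('bar',len(b),np.round(np.percentile(b,[1,50,99],axis=0),1).tolist())
E
python3 - <<'E'
from h import *
rows(L2W(13,0,175),Rtool());print(np.round(ctrl.read_state()['qpos'],2))
exec(open('plot.py').read());import os;os.rename('pics/tmp.png','pics/d.png')
for t in('loop_bar','keeper','lever_tip'):
    r=ctrl.trace(p,t)
    if r:
        l=W2L(pts(p,r[0]['pixels'],T,30));print(t,r[0]['score'],r[0]['extent'],np.round(np.percentile(l,[2,50,98],axis=0),1).tolist())
E
```

```text
clock 2.85 t [ 0.008 -0.009  0.028] w [-0.037 -0.027  0.006] lat [ 15.8   3.2 183. ]
[-0.69  0.25  0.22  2.42  1.62  0.38 -0.64]
bar 14113 [[-0.4, -39.7, 103.3], [6.1, -1.1, 267.2], [24.5, 39.0, 281.8]]
loop_bar 0.8 [319.2, 217.4, 83.9, 67.6] [[-15.9, -27.3, 42.2], [6.3, -1.7, 104.8], [13.8, 23.0, 108.8]]
keeper 0.61 [328.7, 278.8, 257.0, 102.8] [[31.1, -119.4, -70.4], [77.6, -1.3, 5.5], [172.8, 111.2, 34.3]]
lever_tip 0.68 [323.0, 193.9, 82.0, 111.4] [[-54.7, -26.7, 4.4], [-12.5, -2.5, 76.7], [13.7, 20.7, 108.3]]
```

View pics/d.png

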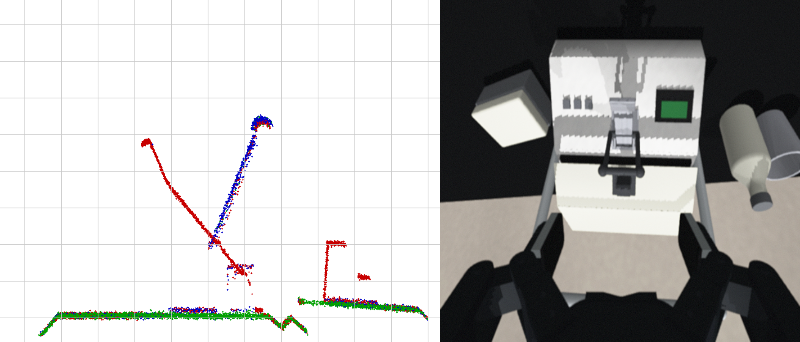

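Run:
```python
from h import *
rows(L2W(9.5,-2,88),Rtool())
```

```text
clock 3.05 t [0.006 0.006 0.317] w [-0.039 -0.029  0.005] lat [ 15.7   2.  183. ]
```

jog_arm(
  plan=[
    {"tx":0.01,"ty":0.0,"tz":0.1,"wx":-0.04,"wy":-0.03,"wz":0.005,"claw":0},
    {"tx":0.01,"ty":0.0,"tz":0.2,"wx":-0.04,"wy":-0.03,"wz":0.005,"claw":0},
    {"tx":0.01,"ty":0.0,"tz":0.2,"wx":-0.04,"wy":-0.03,"wz":0.005,"claw":0},
    {"tx":0.01,"ty":0.0,"tz":0.2,"wx":-0.04,"wy":-0.03,"wz":0.005,"claw":0},
  ],
)

```text
clock: 3.45
eef_pos: [526.1, 61.5, 213.9]
tool_rot: [3.141, 0.697, 2.966]
force: [-0.7, -0.7, -0.2]
width: 85.0
gripper_force: 0.0
```

Run:
```python
from h import *
rows(L2W(9.5,-2,88),Rtool());print(ctrl.read_state()['qpos'].round(2))
```

```text
clock 3.45 t [0.002 0.    0.111] w [-0.    -0.    -0.001] lat [ 10.3  -2.1 121.4]
[-0.11  0.42 -0.4   2.46  2.1   0.63 -1.05]
```

jog_arm(
  plan=[
    {"tx":0.002,"ty":0.0,"tz":0.11,"wx":0,"wy":0,"wz":0,"claw":0},
    {"tx":0.002,"ty":0.0,"tz":0.11,"wx":0,"wy":0,"wz":0,"claw":0},
    {"tx":0.002,"ty":0.0,"tz":0.11,"wx":0,"wy":0,"wz":0,"claw":0.5},
    {"tx":0.002,"ty":0.0,"tz":0.11,"wx":0,"wy":0,"wz":0,"claw":0.5},
    {"tx":0.002,"ty":0.0,"tz":0.11,"wx":0,"wy":0,"wz":0,"claw":0.5},
    {"tx":0.002,"ty":0.0,"tz":0.11,"wx":0,"wy":0,"wz":0,"claw":0.5},
    {"tx":0.002,"ty":0.0,"tz":0.11,"wx":0,"wy":0,"wz":0,"claw":0.5},
    {"tx":0.002,"ty":0.0,"tz":0.11,"wx":0,"wy":0,"wz":0,"claw":0.5},
  ],
)

```text
clock: 4.25
eef_pos: [546.0, 59.0, 190.4]
tool_rot: [3.14, 0.701, 2.968]
force: [-1.0, -1.8, 2.4]
width: 51.8
gripper_force: 62.0
```

Run:
```python
from h import *
rows(L2W(60,-2,35),Rtool());print(ctrl.read_state()['qpos'].round(2))
p=ctrl.get_image('wrist');save(p,'e.png')
```

```text
clock 4.25 t [-0.165 -0.004  0.186] w [0.002 0.002 0.   ] lat [10.5 -1.1 90.5]
[-0.08  0.5  -0.41  2.45  2.19  0.67 -1.1 ]
```

View pics/e.png

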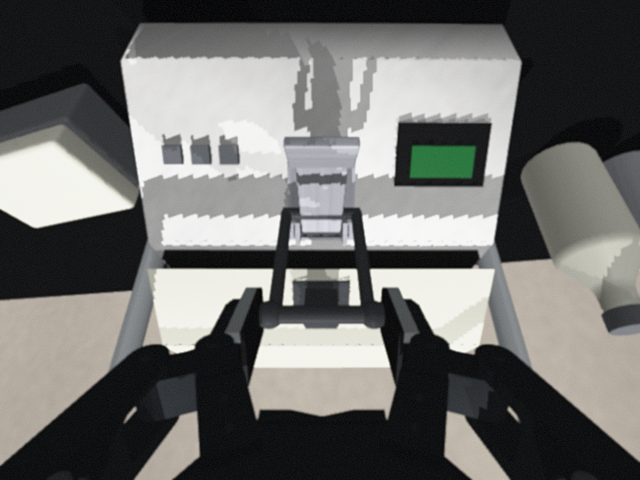

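jog_arm(
  plan=[
    {"tx":-0.04,"ty":0.0,"tz":0.012,"wx":0,"wy":0,"wz":0,"claw":0.5},
    {"tx":-0.085,"ty":0.0,"tz":0.037,"wx":0,"wy":0,"wz":0,"claw":0.5},
    {"tx":-0.11,"ty":0.0,"tz":0.07,"wx":0,"wy":0,"wz":0,"claw":0.5},
    {"tx":-0.135,"ty":0.0,"tz":0.1,"wx":0,"wy":0,"wz":0,"claw":0.5},
    {"tx":-0.16,"ty":0.0,"tz":0.13,"wx":0,"wy":0,"wz":0,"claw":0.5},
    {"tx":-0.178,"ty":0.0,"tz":0.165,"wx":0,"wy":0,"wz":0,"claw":0.5},
    {"tx":-0.178,"ty":0.0,"tz":0.165,"wx":0,"wy":0,"wz":0,"claw":0.5},
    {"tx":-0.178,"ty":0.0,"tz":0.165,"wx":0,"wy":0,"wz":0,"claw":0.5},
  ],
)

```text
clock: 5.1
eef_pos: [617.2, 46.2, 185.5]
tool_rot: [3.141, 0.698, 2.969]
force: [-3.8, -2.6, -0.6]
width: 51.3
gripper_force: 64.0
```

Run:
```python
from h import *
rows(L2W(64,-1,17),Rtool());print(ctrl.read_state()['qpos'].round(2))
exec(open('plot.py').read());import os;os.rename('pics/tmp.png','pics/f.png')
```

```text
clock 5.1 t [-0.004  0.001  0.078] w [0.001 0.    0.001] lat [62.8 -1.4 40.3]
[-0.04  0.55 -0.34  2.29  2.18  0.56 -0.97]
bar 12764 [[42.4, -37.4, 87.6], [46.6, -1.2, 122.9], [64.1, 38.9, 138.0]]
```

View pics/f.png

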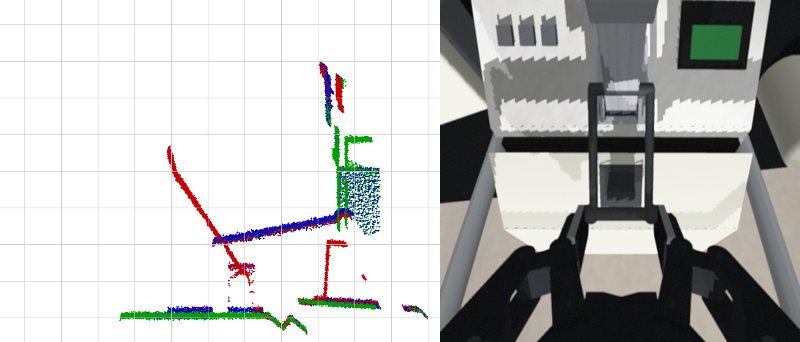

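jog_arm(
  plan=[
    {"tx":0.0,"ty":0.0,"tz":0.0,"wx":0,"wy":0,"wz":0,"claw":0.2},
    {"tx":0.0,"ty":0.0,"tz":0.0,"wx":0,"wy":0,"wz":0,"claw":0.2},
    {"tx":0.0,"ty":0.0,"tz":0.0,"wx":0,"wy":0,"wz":0,"claw":0.2},
    {"tx":0.025,"ty":0.0,"tz":0.015,"wx":0,"wy":0,"wz":0,"claw":0.2},
    {"tx":0.025,"ty":0.0,"tz":0.015,"wx":0,"wy":0,"wz":0,"claw":0.2},
  ],
)

```text
clock: 5.65
eef_pos: [614.2, 47.5, 177.1]
tool_rot: [3.139, 0.698, 2.969]
force: [-0.7, 0.4, -0.9]
width: 68.4
gripper_force: 0.0
```

Run:
```python
from h import *
rows(L2W(64,-1,17),Rtool())
exec(open('plot.py').read());import os;os.rename('pics/tmp.png','pics/g.png')
# arm profile: points |y| 16..24, w 40..75
m=(abs(abs(l[:,1])-20)<5)&(l[:,2]>30)&(l[:,2]<75)&(l[:,0]<60)&(l[:,0]>-30);a=l[m]
if len(a):print(np.round(np.polyfit(a[:,0],a[:,2],1),3),np.percentile(a[:,0],[1,99]))
c=l[(abs(l[:,1])<12)&(l[:,2]>44)&(l[:,2]<75)&(l[:,0]>30)];print('crossbar',len(c),np.percentile(c,[2,50,98],axis=0).round(1).tolist() if len(c) else '')
```

```text
clock 5.65 t [-0.03  -0.002  0.063] w [0.002 0.    0.001] lat [54.9 -0.5 35.9]
bar 12486 [[34.5, -38.5, 89.2], [38.5, -1.1, 119.6], [50.4, 38.3, 133.7]]
[ 0.223 44.949] [-16.6594237   56.99121813]
crossbar 608 [[50.1, -11.6, 52.7], [52.4, 0.0, 56.7], [56.8, 11.6, 58.5]]
```

jog_arm(
  plan=[
    {"tx":0.014,"ty":0.0,"tz":-0.01,"wx":0,"wy":0,"wz":0,"claw":0.2},
    {"tx":0.014,"ty":0.0,"tz":-0.01,"wx":0,"wy":0,"wz":0,"claw":0.2},
    {"tx":0.014,"ty":0.0,"tz":-0.01,"wx":0,"wy":0,"wz":0,"claw":0.5},
    {"tx":0.014,"ty":0.0,"tz":-0.01,"wx":0,"wy":0,"wz":0,"claw":0.5},
    {"tx":0.014,"ty":0.0,"tz":-0.01,"wx":0,"wy":0,"wz":0,"claw":0.5},
    {"tx":0.014,"ty":0.0,"tz":-0.01,"wx":0,"wy":0,"wz":0,"claw":0.5},
    {"tx":0.0,"ty":0.0,"tz":-0.01,"wx":0,"wy":0,"wz":0,"claw":0.5},
    {"tx":-0.01,"ty":0.0,"tz":-0.01,"wx":0,"wy":0,"wz":0,"claw":0.5},
    {"tx":-0.02,"ty":0.0,"tz":-0.01,"wx":0,"wy":0,"wz":0,"claw":0.5},
    {"tx":-0.02,"ty":0.0,"tz":-0.01,"wx":0,"wy":0,"wz":0,"claw":0.5},
  ],
)

```text
clock: 6.7
eef_pos: [617.5, 46.3, 184.3]
tool_rot: [3.14, 0.7, 2.968]
force: [-3.9, -2.1, -3.6]
width: 51.8
gripper_force: 62.5
```

```bash
cat > bar.py <<'E'
from h import *
exec(open('plot.py').read())
a=l[(abs(abs(l[:,1])-20)<5)&(l[:,2]>25)&(l[:,2]<75)&(l[:,0]<45)&(l[:,0]>-10)]
if len(a)>9:print('arm',np.round(np.polyfit(a[:,0],a[:,2],1),3))
v=l[(abs(l[:,1])<12)&(l[:,2]>60)&(l[:,2]<120)&(l[:,0]<20)];
if len(v)>9: print('lever',len(v),v[np.argmax(v[:,2])].round(1),np.polyfit(v[:,2],v[:,0],1).round(2))
c=l[(abs(l[:,1])<12)&(l[:,2]>26)&(l[:,2]<75)&(l[:,0]>46)];print('crossbar/keeper',len(c),np.percentile(c,[2,50,98],axis=0).round(1).tolist() if len(c) else '')
E
python3 - <<'E'
from h import *
rows(L2W(62,-1,17),Rtool())
exec(open('bar.py').read())
E
```

```text
clock 6.7 t [0.001 0.    0.074] w [0.001 0.001 0.   ] lat [62.2 -1.2 39.2]
bar 14606 [[-9.8, -36.9, 87.4], [45.3, -1.6, 119.6], [62.2, 38.7, 136.8]]
arm [ 0.134 46.15 ]
lever 2727 [ -9.1  -5.4 114.1] [  0.27 -38.64]
crossbar/keeper 1029 [[46.2, -11.6, 39.2], [60.7, -0.9, 52.7], [67.0, 11.0, 56.6]]
```

jog_arm(
  plan=[
    {"tx":0,"ty":0.0,"tz":0.025,"wx":0,"wy":0,"wz":0,"claw":0.5},
    {"tx":0,"ty":0.0,"tz":0.05,"wx":0,"wy":0,"wz":0,"claw":0.5},
    {"tx":0,"ty":0.0,"tz":0.065,"wx":0,"wy":0,"wz":0,"claw":0.5},
    {"tx":0,"ty":0.0,"tz":0.075,"wx":0,"wy":0,"wz":0,"claw":0.5},
    {"tx":0,"ty":0.0,"tz":0.075,"wx":0,"wy":0,"wz":0,"claw":0.5},
  ],
)

```text
clock: 7.25
eef_pos: [632.7, 43.6, 167.5]
tool_rot: [3.14, 0.702, 2.967]
force: [-1.8, -3.7, 1.5]
width: 51.7
gripper_force: 62.8
```

Run:
```python
from h import *
rows(L2W(62,-1,17),Rtool())
exec(open('bar.py').read());import os;os.rename('pics/tmp.png','pics/i.png')
```

```text
clock 7.25 t [ 0.004  0.001 -0.002] w [0.001 0.002 0.   ] lat [63.2 -1.2 16.4]
bar 12432 [[-9.8, -31.2, 86.1], [45.8, -2.9, 102.1], [53.3, 25.5, 114.1]]
arm [-0.161 43.655]
lever 2457 [ -2.6  -0.4 109.9] [  0.18 -27.76]
crossbar/keeper 1081 [[46.1, -11.6, 30.7], [54.1, -1.1, 39.5], [67.0, 11.0, 41.4]]
```

View pics/i.png

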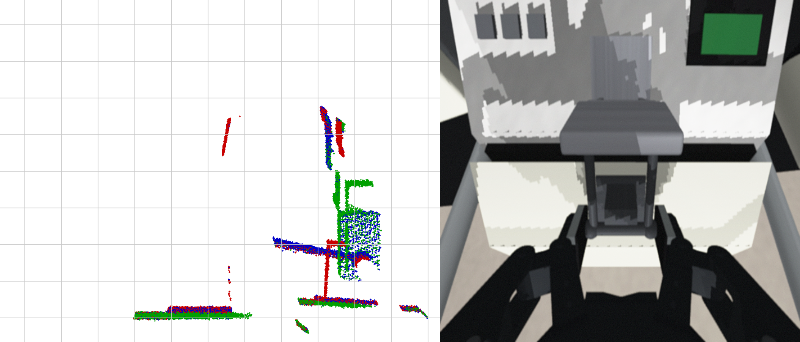

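jog_arm(
  plan=[
    {"tx":0.01,"ty":0.0,"tz":0,"wx":0,"wy":0,"wz":0,"claw":0.5},
    {"tx":0.02,"ty":0.0,"tz":0,"wx":0,"wy":0,"wz":0,"claw":0.5},
    {"tx":0.02,"ty":0.0,"tz":0,"wx":0,"wy":0,"wz":0,"claw":0.5},
    {"tx":0.02,"ty":0.0,"tz":0,"wx":0,"wy":0,"wz":0,"claw":0.15},
    {"tx":0.02,"ty":0.0,"tz":0,"wx":0,"wy":0,"wz":0,"claw":0.15},
    {"tx":0.02,"ty":0.0,"tz":0,"wx":0,"wy":0,"wz":0,"claw":0.15},
    {"tx":0.02,"ty":0.0,"tz":0,"wx":0,"wy":0,"wz":0,"claw":0.15},
    {"tx":0.02,"ty":0.0,"tz":-0.05,"wx":0,"wy":0,"wz":0,"claw":0.15},
    {"tx":0.02,"ty":0.0,"tz":-0.15,"wx":0,"wy":0,"wz":0,"claw":0.15},
    {"tx":0.02,"ty":0.0,"tz":-0.25,"wx":0,"wy":0,"wz":0,"claw":0.15},
    {"tx":0.02,"ty":0.0,"tz":-0.25,"wx":0,"wy":0,"wz":0,"claw":0.15},
  ],
)

```text
clock: 8.4
eef_pos: [578.8, 54.7, 223.1]
tool_rot: [3.138, 0.703, 2.97]
force: [1.0, 0.5, 0.1]
width: 72.7
gripper_force: 0.0
```

Run:
```python
from h import *
rows(L2W(30,-1,85),Rtool())
exec(open('bar.py').read());import os;os.rename('pics/tmp.png','pics/j.png')
```

```text
clock 8.4 t [ 0.089 -0.005  0.031] w [0.004 0.003 0.001] lat [56.8  0.4 94.3]
bar 14845 [[36.0, -39.2, 107.8], [44.2, 0.0, 176.1], [64.9, 39.1, 192.0]]
arm [-0.095 39.915]
lever 1738 [-36.8   3.9 107.5] [-0.36  0.83]
crossbar/keeper 342 [[46.3, -11.3, 32.5], [52.4, -0.5, 40.1], [60.1, 11.4, 41.6]]
```

View pics/j.png

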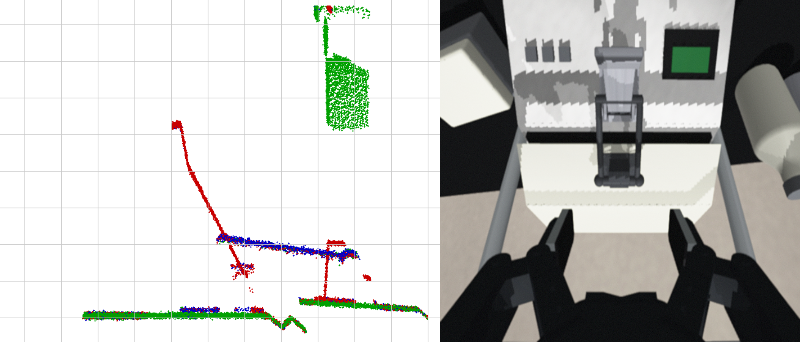

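jog_arm(
  plan=[
    {"tx":0.0,"ty":0.005,"tz":0,"wx":0,"wy":0,"wz":0,"claw":1},
    {"tx":0.05,"ty":0.005,"tz":0,"wx":0,"wy":0,"wz":0,"claw":1},
    {"tx":0.1,"ty":0.005,"tz":0,"wx":0,"wy":0,"wz":0,"claw":1},
    {"tx":0.15,"ty":0.005,"tz":0.03,"wx":0,"wy":0,"wz":0,"claw":1},
    {"tx":0.19,"ty":0.005,"tz":0.055,"wx":0,"wy":0,"wz":0,"claw":1},
    {"tx":0.19,"ty":0.005,"tz":0.055,"wx":0,"wy":0,"wz":0,"claw":1},
    {"tx":0.19,"ty":0.005,"tz":0.055,"wx":0,"wy":0,"wz":0,"claw":1},
  ],
)

```text
clock: 9.15
eef_pos: [547.8, 60.4, 170.3]
tool_rot: [3.14, 0.698, 2.968]
force: [0.6, -0.5, 0.9]
width: 0.1
gripper_force: 0.0
```

Run:
```python
from h import *
rows(L2W(-14,-1,78),Rtool());print(ctrl.read_state()['qpos'].round(2))
```

```text
clock 9.15 t [ 0.042 -0.005 -0.013] w [0.001 0.    0.   ] lat [-1.3  0.6 74.2]
[-0.07  0.56 -0.43  2.46  2.23  0.73 -1.15]
```

jog_arm(
  plan=[
    {"tx":0.042,"ty":0,"tz":-0.012,"wx":0,"wy":0.03,"wz":0,"claw":1},
    {"tx":0.065,"ty":0,"tz":0,"wx":0,"wy":0.05,"wz":0,"claw":1},
    {"tx":0.086,"ty":0,"tz":0.011,"wx":0,"wy":0.07,"wz":0,"claw":1},
    {"tx":0.105,"ty":0,"tz":0.03,"wx":0,"wy":0.09,"wz":0,"claw":1},
    {"tx":0.122,"ty":0,"tz":0.051,"wx":0,"wy":0.11,"wz":0,"claw":1},
    {"tx":0.136,"ty":0,"tz":0.074,"wx":0,"wy":0.13,"wz":0,"claw":1},
    {"tx":0.149,"ty":0,"tz":0.097,"wx":0,"wy":0.15,"wz":0,"claw":1},
    {"tx":0.149,"ty":0,"tz":0.097,"wx":0,"wy":0.15,"wz":0,"claw":1},
  ],
)

```text
clock: 9.95
eef_pos: [533.2, 63.3, 120.7]
tool_rot: [3.139, 0.465, 2.967]
force: [-3.1, 1.5, 2.2]
width: 0.0
gripper_force: 1.4
```

Run:
```python
from h import *
s=ctrl.read_state();rows(L2W(-65,-1,11),Rtool(26));print(s['qpos'].round(2),'F lat',(s['force']@ML).round(1))
p=ctrl.get_image('scene');save(p,'k.png',(270,150,410,290),4.2)
```

```text
clock 9.95 t [ 0.04  -0.007  0.128] w [0.002 0.007 0.   ] lat [-44.5   0.9  45.7]
[-0.09  0.59 -0.3   2.34  2.03  0.42 -0.9 ] F lat [-1.2  1.   3.8]
```

View pics/k.png

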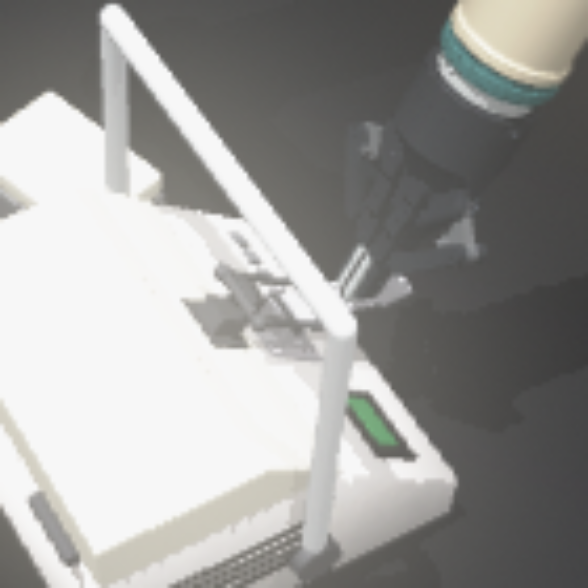

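jog_arm(
  plan=[
    {"tx":0.006,"ty":-0.003,"tz":0.02,"wx":0,"wy":0,"wz":0,"claw":1},
    {"tx":0.012,"ty":-0.003,"tz":0.04,"wx":0,"wy":0,"wz":0,"claw":1},
    {"tx":0.018,"ty":-0.003,"tz":0.06,"wx":0,"wy":0,"wz":0,"claw":1},
    {"tx":0.026,"ty":-0.003,"tz":0.08,"wx":0,"wy":0,"wz":0,"claw":1},
    {"tx":0.034,"ty":-0.003,"tz":0.1,"wx":0,"wy":0,"wz":0,"claw":1},
    {"tx":0.04,"ty":-0.003,"tz":0.115,"wx":0,"wy":0,"wz":0,"claw":1},
    {"tx":0.04,"ty":-0.003,"tz":0.115,"wx":0,"wy":0,"wz":0,"claw":1},
  ],
)

```text
clock: 10.7
eef_pos: [536.8, 61.5, 84.2]
tool_rot: [3.14, 0.465, 2.969]
force: [-1.8, -0.2, 7.8]
width: -0.3
gripper_force: 3.5
```

Run:
```python
from h import *
s=ctrl.read_state();rows(L2W(-65,-1,11),Rtool(26));print(s['qpos'].round(2),'F lat',(s['force']@ML).round(1))
```

```text
clock 10.7 t [-0.004 -0.003  0.014] w [0.002 0.007 0.001] lat [-65.1  -0.2  15.3]
[-0.04  0.69 -0.37  2.35  2.15  0.52 -1.01] F lat [ 3.7 -0.5  7.1]
```

jog_arm(
  plan=[
    {"tx":0.0,"ty":0,"tz":0.01,"wx":0,"wy":0,"wz":0,"claw":1},
    {"tx":0.0,"ty":0,"tz":0.02,"wx":0,"wy":0,"wz":0,"claw":1},
    {"tx":0.0,"ty":0,"tz":0.02,"wx":0,"wy":0,"wz":0,"claw":1},
  ],
)

```text
clock: 11.0
eef_pos: [537.6, 61.5, 82.9]
tool_rot: [3.141, 0.47, 2.972]
force: [-28.4, -0.6, 58.5]
width: 0.2
gripper_force: 29.4
```

Run:
```python
from h import *
s=ctrl.read_state();rows(L2W(-65,-1,11),Rtool(26));print('F lat',(s['force']@ML).round(1))
```

```text
clock 11.0 t [-0.003 -0.003  0.009] w [0.002 0.01  0.003] lat [-65.2  -0.1  13.7]
F lat [16.3 -5.6 62.7]
```

jog_arm(
  plan=[
    {"tx":0.0,"ty":0,"tz":0.0,"wx":0,"wy":0,"wz":0,"claw":1},
    {"tx":0.0,"ty":0,"tz":-0.05,"wx":0,"wy":0,"wz":0,"claw":1},
    {"tx":0.0,"ty":0,"tz":-0.15,"wx":0,"wy":0,"wz":0,"claw":1},
    {"tx":0.0,"ty":0,"tz":-0.3,"wx":0,"wy":0,"wz":0,"claw":1},
    {"tx":0.0,"ty":0,"tz":-0.4,"wx":0,"wy":0,"wz":0,"claw":1},
    {"tx":0.0,"ty":0,"tz":-0.4,"wx":0,"wy":0,"wz":0,"claw":1},
    {"tx":0.0,"ty":0,"tz":-0.4,"wx":0,"wy":0,"wz":0,"claw":1},
    {"tx":0.0,"ty":0,"tz":-0.4,"wx":0,"wy":0,"wz":0,"claw":1},
  ],
)

```text
clock: 11.8
eef_pos: [486.4, 69.9, 184.9]
tool_rot: [3.141, 0.463, 2.969]
force: [-0.0, 0.2, 0.7]
width: -0.4
gripper_force: 0.0
```

Run:
```python
from h import *
s=ctrl.read_state();rows(L2W(-65,-1,11),Rtool(26))
exec(open('bar.py').read());import os;os.rename('pics/tmp.png','pics/m.png')
```

```text
clock 11.8 t [-0.006 -0.002  0.39 ] w [0.001 0.006 0.001] lat [-39.5  -0.7 125.3]
crossbar/keeper 4 [[46.3, -5.0, 33.4], [46.7, -2.9, 33.6], [46.8, -0.8, 34.4]]
```

View pics/m.png

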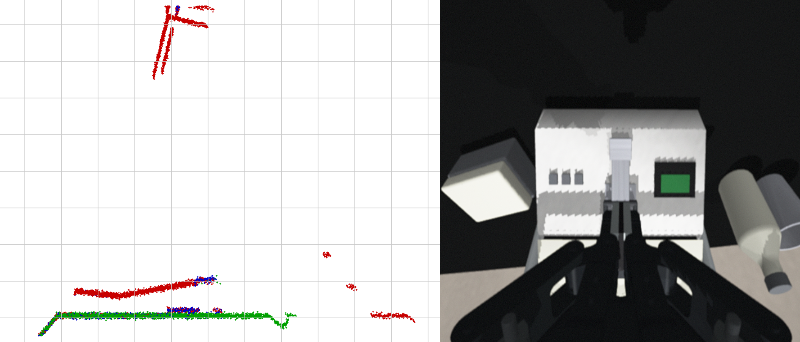

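Run:
```python
from h import *
print(ctrl.finish_job())
```

```text
the job is handed in; nothing more can be done
None
```

The loop is hooked over the keeper and the lever pressed down to its stop. The last wrist image showed the lever flat and the keeper at its shut height with the arm clear, and I handed the job in at about 12 s without touching the bottle, tip box or beaker. Pressing onto the stop peaked at about 65 N through the closed fingertips. That is below the 120 N wrist limit but above the 40 N set for the arm or gripper body, which I took not to cover the fingertips.

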